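# Sort the small goods on a market stall into their display trays

## Task

Tidy this market stall: lay both pocket torches flat on the floor of the wide rectangular wooden tray, stand both steel mugs upright in the round enamel tray, and stand the little green lantern upright in the small square wooden tray. Leave the brass compass and the padlock where they lie.

Things in the scene. Friction and masses are not known exactly. Their poses are not given: they have to be found in the camera images.
- torch1_center (a point): One of two alike pocket torches lying flat on the table: 100 mm long along its x axis, a square black head (32 x 32 mm, 26 mm long, at +x) and a square black tail (32 x 32 mm, 14 mm long, at -x) joined by a bare metal barrel 28 mm in diameter, about 60 mm of it free to grip; about 0.12 kg. The point is its centre, 16 mm above its underside; x runs along it, z up.
- torch2_center (a point): One of two alike pocket torches lying flat on the table: 100 mm long along its x axis, a square black head (32 x 32 mm, 26 mm long, at +x) and a square black tail (32 x 32 mm, 14 mm long, at -x) joined by a bare metal barrel 28 mm in diameter, about 60 mm of it free to grip; about 0.12 kg. The point is its centre, 16 mm above its underside; x runs along it, z up.
- mug1_center (a point): One of two alike small steel mugs standing upright and empty: 54 mm in diameter, 58 mm high, wall 3 mm, about 0.11 kg, with a handle standing out 20 mm on its +y side (18 to 50 mm above its foot), so it is gripped across its x axis. The point is on its axis, half-way up (29 mm above its foot); z is up.
- mug2_center (a point): One of two alike small steel mugs standing upright and empty: 54 mm in diameter, 58 mm high, wall 3 mm, about 0.11 kg, with a handle standing out 20 mm on its +y side (18 to 50 mm above its foot), so it is gripped across its x axis. The point is on its axis, half-way up (29 mm above its foot); z is up.
- lantern_center (a point): Miniature green camping lantern standing upright, 68 mm high, about 0.18 kg: round foot 52 mm in diameter and 14 mm high, glass body 44 mm in diameter from 14 to 46 mm up, cap 48 mm in diameter from 46 to 53 mm, smaller chimney and ring above. Grip it round the glass. The point is on its axis, half-way up (34 mm above its foot); z is up.
- wide_tray: Rectangular shallow wooden tray fixed to the table, 140 mm (its x) by 180 mm (its y) outside, walls 5 mm thick and 22 mm high from the table, floor 5 mm thick. Origin at the centre of its underside, on the table. The place for the torches; two fit side by side, both along its x.
- round_tray: Round shallow white enamel tray fixed to the table, 180 mm in diameter at the rim (172 at the base), wall 4 mm thick, rim 16 mm above the table, floor 5 mm thick. Origin at the centre of its underside, on the table. The place for the mugs.
- small_crate: Small square wooden tray fixed to the table, 110 x 110 mm outside, walls 5 mm thick and 20 mm high from the table, floor 5 mm thick. Origin at the centre of its underside, on the table. The place for the lantern.
- compass_center (a point): Brass pocket compass lying among the goods, a disc 38 mm in diameter and 13 mm high; not to be moved. The point is its centre, 6 mm up.
- padlock_center (a point): Small brass padlock lying flat among the goods, 38 x 30 mm and 14 mm high, steel shackle to its +x; not to be moved. The point is near its centre, 7 mm up.

How it is judged:
By the outcome, as a careful person would: the job done as asked, in the order asked, and still so for the second after the job is handed in, with the robot touching nothing.
It also fails if it takes over 138 s, if anything falls off the work surface, if the arm or the gripper's body presses on something with over 40 N, if the wrist force passes 120 N, or if a joint passes its speed limit or range.

## Robot

A 6-joint arm with a two-finger parallel gripper is mounted at the origin on the work surface. World frame = base frame: x ahead of the robot, y to its left, z up, the work surface at z = 0. Lengths are in m, angles in rad, forces in N, time in s.
With the tool pointing down it reaches from about 0.375 to 0.9 m from the base axis. Payload 3.1 kg.
Tool frame: the origin (TCP) lies between the finger pads; the fingertips stand 17 mm ahead of it and the grasp point (between the pads) lies 2 mm behind it; z points along the fingers, y is the line along which they close (so a half turn about z gives the same grasp; the last joint's range is limited). The gripper opens to 85 mm and grips with 20 to 120 N. Pads are 22 mm wide; open, the fingers measure 114 mm over their backs; the gripper's body (76 mm by 85 mm) begins 54 mm behind the grasp point. The pads swing forward as they close: fully open they stand 13 mm farther back than shut.
Start: joints at [-1.435, 0.527, 1.433, -0, 1.181, -0.178], TCP at [0.194, -0.594, 0.248] pointing down, gripper open.
Joint ranges: [-3.08, 3.08], [-0.75, 2.2], [0.22, 2.44], [-1.43, 4.57], [0, 2.65], [-2.85, 2.85]. Speed limits (rad/s): [2.79, 2.79, 3.14, 3.14, 3.14, 3.14].

## Interface

Orientations are given as a unit quaternion [x, y, z, w].
In Python, from station import sense, vision, order gives the robot as it stands.
- The arm moves only by the shell command python3 -m crank 'ROWS' [OPENING] [FORCE]. ROWS is JSON, a list of rows, each an object with "dp": the shift along the world's x, y, z in units of 30 mm (1.0 is 30 mm), a list of three; "angular": the turn, a rotation vector about the world's x, y, z in degrees, a list of three. In form: [{"dp": [dx, dy, dz], "angular": [ax, ay, az]}, ...]. A call has 1 to 20 rows; each row shifts and turns the commanded pose from where the row before left it; what a row does not reach is not made up. A row lasts 1/10 s, in which the tool goes at most 50 mm and 8.59 degrees, less where a joint would pass 70% of its speed; a pose out of reach is approached as far as the arm can. A call is refused whole if a number of a shift passes 1 or a number of a turn 8.59, either way. A call with a gripper value outside its range is refused whole. OPENING is the closure, from 0 (fully open) to 1 (shut), set as the call begins (- or left out, the last holds). The fingers move at their own pace and stop on an object; FORCE is the grip in N (left out, the last holds). Time passes only in rows, so rows that do not move let the fingers close. It gives the time, the measured TCP pose, the force, the opening and the grip force at its end, in the units of the state.
- sense(): the state, without advancing time (a new reading comes with each control period).
- vision.snapshot(name): name is "scene" or "top" or "wrist"; returns a dict with "image" (480x640x3 uint8, blue, green, red), "range_z" (480x640 float32, m along the optical axis (not along the pixel's ray), 0 where there is no reading), "mtx" (3x3 intrinsics, pixels), "pose" (4x4, takes a point from camera to world coordinates); the wrist camera has in their place "mount" (4x4, takes a point from camera to tool coordinates, whose origin is the TCP and whose axes are the flange's). Camera axes: x right, y down, z forward; pixel columns grow to the right and rows downward; lengths in m; the calibration is good to about 2 mm. A picture is of the moment at which its call begins: read the wrist's pose just before it.
- order.sign_off(): hands the job in; it is judged then, once.
The state is a dict: "t": time; "q": joint angles; "qd": joint speeds; "tau": joint torques, N m; "tcp_pos": TCP position; "tool_rot": TCP orientation; "force": force on the tool from outside, world axes, zero at the start; "ft_torque": the same for the moment, N m; "finger_gap": opening from 0.0 (shut) to 1.0 (fully open); "gripper_force": force on a finger pad.
Only numpy, scipy, OpenCV 4.12 (cv2) and the standard library are available. Lean on these libraries where they do the work, as an engineer would, in place of code of your own. Each camera call takes 0.05 s, during which the arm holds its last target. There are 200 camera calls.

## Working session

There is one attempt and no reset: what is moved stays moved. The work goes in short steps, Python scripts to look and compute and a shell command to move; the robot and the scene stay as the last step left them, time stands still between calls to the robot, and variables do not carry over. Pictures are saved under pics/ and viewed, at most 14 in all, crops included, and the job is handed in when it is done.

```bash
ls; mkdir -p pics; python3 - <<'E'
from station import sense, vision
import cv2,numpy as np
s=sense();print(s)
for n in("top","scene"):
    d=vision.snapshot(n);cv2.imwrite(f"pics/{n}0.png",d["image"]);np.savez(f"pics/{n}0.npz",**d)
    print(n,d["mtx"].tolist(),d["pose"].round(4).tolist())
E
```

```text
pics
{'t': 0.0, 'q': array([-1.43451738e+00,  5.28470420e-01,  1.43389796e+00,  5.40455858e-06,
        1.18138302e+00, -1.78491930e-01]), 'qd': array([-0.00023852, -0.00019923,  0.00150508,  0.0003224 ,  0.00068009,
       -0.00126564]), 'tau': array([-1.48944127e-04, -4.42346764e+01, -1.78023469e+01, -2.11628935e-04,
        8.54400132e-03,  1.07665454e-05]), 'tcp_pos': array([ 0.19344043, -0.59360376,  0.24733234]), 'tool_rot': array([ 9.87640042e-01,  1.56735389e-01,  2.52784092e-05, -1.07908087e-03]), 'force': array([-0.00764358,  0.22323891,  0.36472372]), 'ft_torque': array([-0.01697359, -0.00131522, -0.00267319]), 'gripper_force': 0.0, 'finger_gap': 1.0002815705330408}
top [[580.1683196309943, 0.0, 319.6960116899853], [0.0, 580.1683196309943, 245.84015419951203], [0.0, 0.0, 1.0]] [[0.1219, -0.9685, 0.2173, 0.3307], [-0.9925, -0.1201, 0.0213, -0.0053], [0.0055, -0.2183, -0.9759, 1.0737], [0.0, 0.0, 0.0, 1.0]]
scene [[576.5767327064724, 0.0, 326.89707237955133], [0.0, 576.5767327064724, 247.02527419857435], [0.0, 0.0, 1.0]] [[0.1593, 0.845, -0.5106, 1.0886], [0.9872, -0.141, 0.0746, -0.0771], [-0.0089, -0.5159, -0.8566, 0.9524], [0.0, 0.0, 0.0, 1.0]]
```

View pics/top0.png

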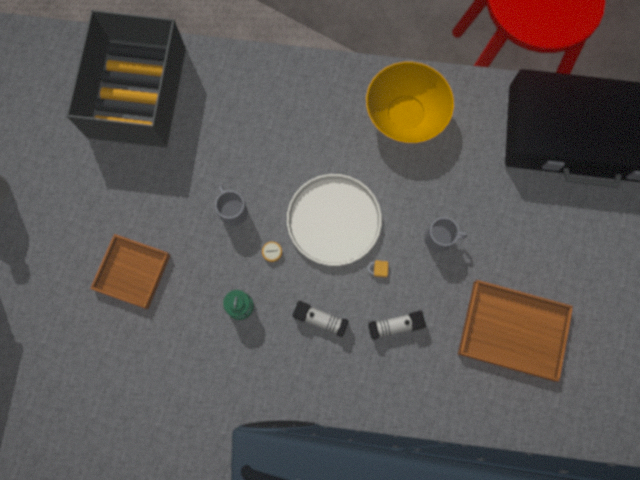

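View pics/scene0.png

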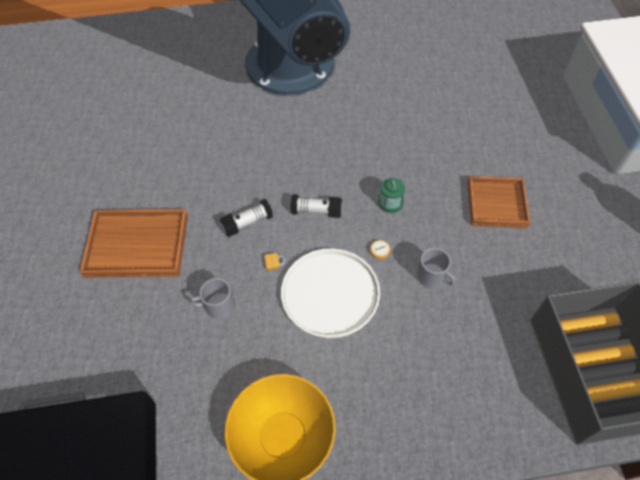

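```bash
cat > h.py <<'E'
import numpy as np,cv2
def ray(d,u,v,z,T=None):
    T=d["pose"] if T is None else T
    r=T[:3,:3]@np.linalg.inv(d["mtx"])@np.array([u,v,1.]);return T[:3,3]+r*(z-T[2,3])/r[2]
def cloud(d,T=None):
    T=d["pose"] if T is None else T
    h,w=d["range_z"].shape;v,u=np.mgrid[:h,:w]
    r=np.stack([u,v,np.ones_like(u)],-1)@np.linalg.inv(d["mtx"]).T*d["range_z"][...,None]
    P=r@T[:3,:3].T+T[:3,3];P[d["range_z"]==0]=np.nan;return P
def blobs(P,lo=.009,hi=.12,amin=60):
    m=((P[...,2]>lo)&(P[...,2]<hi)).astype(np.uint8)
    n,L,st,c=cv2.connectedComponentsWithStats(m)
    for i in range(1,n):
        if st[i,4]<amin: continue
        Q=P[L==i];r=cv2.minAreaRect((Q[:,:2]*1000).astype(np.float32))
        yield i,c[i],Q,r,L==i
E
python3 - <<'E'
from h import *
for n in("top","scene"):
    d=dict(np.load(f"pics/{n}0.npz"));P=cloud(d)
    print(n,"table z",np.nanmedian(P[...,2]),"std",np.nanstd(P[300:340,190:210,2]) )
    for i,c,Q,r,m in blobs(P):
        if len(Q)>4000: continue
        print(c.round(0),len(Q),"z",np.percentile(Q[:,2],[5,50,98]).round(3),"xy",np.round(r[0],0),"size",np.round(r[1],0),"ang",round(r[2],1),d["image"][m].mean(0).round())
# shadow-free pixel rays (top)
d=dict(np.load("pics/top0.npz"))
g=cv2.cvtColor(d["image"],cv2.COLOR_BGR2HSV)
m=cv2.inRange(g,(5,90,60),(18,255,230))
cs,_=cv2.findContours(m,cv2.RETR_EXTERNAL,2)
for c in cs:
    if cv2.contourArea(c)<1000: continue
    b=np.array([ray(d,*p[0],.02)[:2]*1000 for p in c],np.float32);r=cv2.minAreaRect(b);print("wood",np.round(r[0]),np.round(r[1]),r[2])
m=(g[...,1]<50)&(g[...,2]>170);cs,_=cv2.findContours(m.astype(np.uint8),0,2);c=max(cs,key=cv2.contourArea)
b=np.array([ray(d,*p[0],.016)[:2]*1000 for p in c],np.float32);print("round",cv2.fitEllipse(b))
E
```

```text
top table z 0.00038030184730752925 std 0.001973613406450417
[  3. 188.] 154 z [0.01  0.019 0.035] xy [604. 630.] size [52. 13.] ang 6.7 [68. 69. 70.]
[334. 214.] 850 z [0.01  0.015 0.019] xy [623.  -2.] size [178. 176.] ang 7.4 [155. 162. 163.]
[230. 206.] 601 z [0.012 0.041 0.06 ] xy [615. 193.] size [60. 53.] ang 73.8 [86. 83. 82.]
[443. 233.] 633 z [0.013 0.042 0.06 ] xy [ 615. -206.] size [54. 64.] ang 36.6 [90. 87. 86.]
[129. 270.] 844 z [0.01  0.019 0.023] xy [477. 361.] size [113. 110.] ang 77.7 [ 52.  79. 117.]
[271. 251.] 293 z [0.01  0.012 0.017] xy [547. 106.] size [36. 36.] ang 41.8 [137. 162. 173.]
[380. 268.] 230 z [0.01  0.013 0.017] xy [539. -94.] size [31. 36.] ang 4.9 [ 66. 131. 169.]
[519. 330.] 1414 z [0.01  0.02  0.025] xy [ 456. -354.] size [182. 141.] ang 81.6 [ 49.  80. 121.]
[238. 304.] 703 z [0.013 0.053 0.064] xy [438. 151.] size [48. 49.] ang 89.7 [74. 91. 56.]
[319. 318.] 917 z [0.022 0.03  0.035] xy [433.   1.] size [100.  32.] ang 75.2 [100. 102. 102.]
[397. 324.] 937 z [0.02  0.029 0.035] xy [ 438. -138.] size [ 32. 101.] ang 19.7 [ 98. 100. 101.]
scen
[... 608 characters left out ...]
 ang 81.6 [ 58.  95. 151.]
[379. 249.] 243 z [0.009 0.011 0.015] xy [548. 103.] size [37. 36.] ang 2.6 [172. 201. 214.]
[330. 287.] 871 z [0.01  0.014 0.018] xy [623.  -5.] size [178. 178.] ang 42.6 [202. 207. 209.]
[434. 268.] 915 z [0.012 0.038 0.058] xy [621. 186.] size [54. 65.] ang 88.8 [112. 107. 106.]
[271. 261.] 187 z [0.01  0.013 0.016] xy [ 540. -104.] size [32. 26.] ang 1.5 [ 83. 165. 213.]
[215. 298.] 916 z [0.012 0.038 0.058] xy [ 617. -211.] size [55. 64.] ang 38.9 [127. 121. 121.]
wood [ 455. -353.] [184. 142.] 81.34016418457031
wood [476. 358.] [115. 110.] 77.904541015625
round ((614.246826171875, -6.5369672775268555), (156.30224609375, 167.1997833251953), 27.572277069091797)
```

```bash
python3 -m crank '[{"dp":[0.51,0.945,-0.2],"angular":[0,0,5.7]},{"dp":[0.51,0.945,-0.2],"angular":[0,0,5.7]},{"dp":[0.51,0.945,-0.2],"angular":[0,0,5.7]},{"dp":[0.51,0.945,-0.2],"angular":[0,0,5.7]},{"dp":[0.51,0.945,-0.2],"angular":[0,0,5.7]},{"dp":[0.51,0.945,-0.2],"angular":[0,0,5.7]},{"dp":[0.51,0.945,-0.2],"angular":[0,0,5.7]},{"dp":[0.51,0.945,-0.2],"angular":[0,0,5.7]},{"dp":[0.51,0.945,-0.2],"angular":[0,0,5.7]},{"dp":[0.51,0.945,-0.2],"angular":[0,0,5.7]},{"dp":[0.51,0.945,-0.2],"angular":[0,0,5.7]},{"dp":[0.51,0.945,-0.2],"angular":[0,0,5.7]},{"dp":[0.51,0.945,-0.2],"angular":[0,0,5.7]},{"dp":[0.51,0.945,-0.2],"angular":[0,0,5.7]},{"dp":[0.51,0.945,-0.2],"angular":[0,0,5.7]},{"dp":[0.51,0.945,-0.2],"angular":[0,0,5.7]},{"dp":[0,0,0],"angular":[0,0,0]},{"dp":[0,0,0],"angular":[0,0,0]}]' 0 40
cat >> h.py <<'E'
from scipy.spatial.transform import Rotation as Ro
def st(s):
    R=Ro.from_quat(s["tool_rot"]).as_matrix()
    return "tcp %s yawY %.1f tiltz %.3f F %s gap %.3f grip %.1f t %.1f"%((s["tcp_pos"]*1000).round(1),np.degrees(np.arctan2(R[1,1],R[0,1])),R[2,2],s["force"].round(1),s["finger_gap"],s["gripper_force"],s["t"])
def wristlook(name):
    from station import sense,vision
    s=sense();d=vision.snapshot("wrist");print(st(s))
    T=np.eye(4);T[:3,:3]=Ro.from_quat(s["tool_rot"]).as_matrix();T[:3,3]=s["tcp_pos"]
    T=T@d["mount"];cv2.imwrite(f"pics/{name}.png",d["image"]);return s,d,T
E
python3 - <<'E'
from h import *
s,d,T=wristlook("w1");P=cloud(d,T)
for i,c,Q,r,m in blobs(P,amin=600):print(c.round(0),len(Q),"z",np.percentile(Q[:,2],[5,50,98]).round(3),"xy",np.round(r[0],0),"size",np.round(r[1],0),"ang",round(r[2],1))
E
```

```text
t: 1.9
tcp_pos: [0.4383, -0.1401, 0.152]
tool_rot: [0.578, 0.816, -0.0, -0.0]
force: [0.8, -1.1, 0.2]
finger_gap: 0.998
gripper_force: 0.0
tcp [ 438.3 -140.1  152. ] yawY 19.3 tiltz -1.000 F [ 0.8 -1.1  0.2] gap 0.998 grip 0.0 t 1.9
[377.  55.] 5640 z [0.021 0.029 0.033] xy [432.  -6.] size [89. 32.] ang 75.0
[558. 143.] 3077 z [0.01  0.015 0.017] xy [596. -23.] size [113. 179.] ang 34.9
[322. 230.] 4664 z [0.022 0.03  0.033] xy [ 439. -140.] size [ 32. 101.] ang 19.2
[454. 224.] 1233 z [0.01  0.013 0.015] xy [539. -96.] size [30. 37.] ang 2.5
[500. 345.] 706 z [0.012 0.034 0.058] xy [ 617. -183.] size [10. 39.] ang 71.4
[294. 367.] 2196 z [0.01  0.02  0.023] xy [ 465. -299.] size [ 68. 140.] ang 81.6
```

View pics/w1.png

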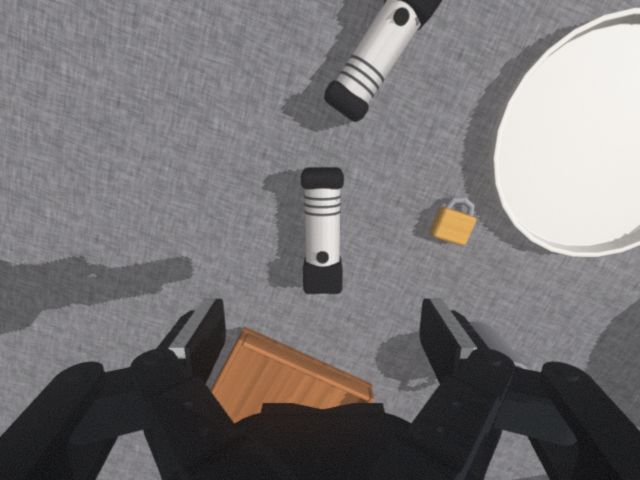

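```bash
python3 -m crank '[{"dp":[0,0,-0.74],"angular":[0,0,0]},{"dp":[0,0,-0.74],"angular":[0,0,0]},{"dp":[0,0,-0.74],"angular":[0,0,0]},{"dp":[0,0,-0.74],"angular":[0,0,0]},{"dp":[0,0,-0.74],"angular":[0,0,0]},{"dp":[0,0,-0.74],"angular":[0,0,0]},{"dp":[0,0,0],"angular":[0,0,0]},{"dp":[0,0,0],"angular":[0,0,0]}]'
python3 -m crank '[{"dp":[0,0,0],"angular":[0,0,0]},{"dp":[0,0,0],"angular":[0,0,0]},{"dp":[0,0,0],"angular":[0,0,0]},{"dp":[0,0,0],"angular":[0,0,0]},{"dp":[0,0,0],"angular":[0,0,0]},{"dp":[0,0,0],"angular":[0,0,0]},{"dp":[0,0,0],"angular":[0,0,0]},{"dp":[0,0,0],"angular":[0,0,0]},{"dp":[0,0,0],"angular":[0,0,0]},{"dp":[0,0,0],"angular":[0,0,0]}]' 1 40
```

```text
t: 2.75
tcp_pos: [0.4381, -0.1416, 0.0192]
tool_rot: [0.58, 0.815, -0.0, -0.0]
force: [0.3, -0.3, 0.7]
finger_gap: 1.0
gripper_force: 0.0
t: 3.75
tcp_pos: [0.4386, -0.1408, 0.0199]
tool_rot: [0.579, 0.815, -0.0, 0.001]
force: [0.3, -1.0, 4.4]
finger_gap: 0.314
gripper_force: 39.0
```

```bash
python3 -m crank '[{"dp":[0,0,0.7],"angular":[0,0,0]},{"dp":[0,0,0.8],"angular":[0,0,0]},{"dp":[0,0,0.8],"angular":[0,0,0]},{"dp":[0,0,0.7],"angular":[0,0,0]},{"dp":[0.042,-0.833,0],"angular":[0,0,6.23]},{"dp":[0.042,-0.833,0],"angular":[0,0,6.23]},{"dp":[0.042,-0.833,0],"angular":[0,0,6.23]},{"dp":[0.042,-0.833,0],"angular":[0,0,6.23]},{"dp":[0.042,-0.833,0],"angular":[0,0,6.23]},{"dp":[0.042,-0.833,0],"angular":[0,0,6.23]},{"dp":[0.042,-0.833,0],"angular":[0,0,6.23]},{"dp":[0.042,-0.833,0],"angular":[0,0,6.23]},{"dp":[0.042,-0.833,0],"angular":[0,0,6.23]},{"dp":[0.042,-0.833,0],"angular":[0,0,6.23]},{"dp":[0,0,0],"angular":[0,0,0]},{"dp":[0,0,0],"angular":[0,0,0]}]'
python3 - <<'E'
from h import *
s,d,T=wristlook("w2");P=cloud(d,T)
for i,c,Q,r,m in blobs(P,amin=600,hi=.1):print(c.round(0),len(Q),"z",np.percentile(Q[:,2],[5,50,98]).round(3),"xy",np.round(r[0],0),"size",np.round(r[1],0),"ang",round(r[2],1))
E
```

```text
t: 5.35
tcp_pos: [0.4504, -0.3902, 0.1088]
tool_rot: [0.075, 0.997, 0.001, -0.0]
force: [-0.2, -0.0, -0.8]
finger_gap: 0.314
gripper_force: 39.8
tcp [ 450.4 -390.2  108.8] yawY 81.4 tiltz -1.000 F [-0.2 -0.  -0.8] gap 0.314 grip 39.8 t 5.3
[400. 224.] 8436 z [0.011 0.021 0.023] xy [ 456. -356.] size [180. 140.] ang 81.3
[598. 409.] 4596 z [0.012 0.036 0.058] xy [ 606. -201.] size [55. 39.] ang 50.7
```

View pics/w2.png

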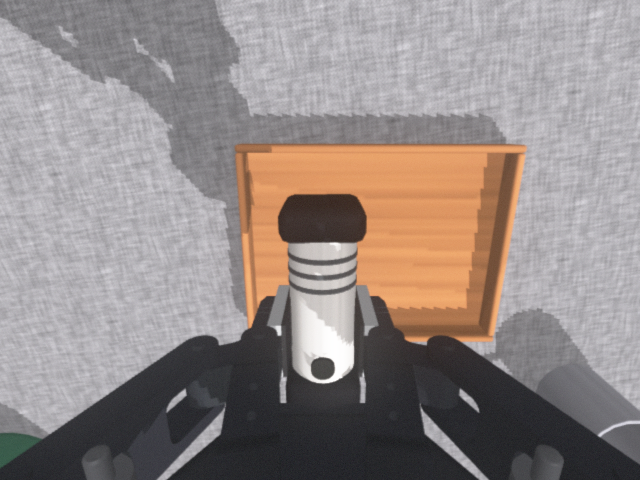

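```bash
python3 -m crank '[{"dp":[0,0,-0.7],"angular":[0,0,0]},{"dp":[0,0,-0.7],"angular":[0,0,0]},{"dp":[0,0,-0.7],"angular":[0,0,0]},{"dp":[0,0,-0.4],"angular":[0,0,0]},{"dp":[0,0,-0.2],"angular":[0,0,0]},{"dp":[0,0,-0.06],"angular":[0,0,0]},{"dp":[0,0,0],"angular":[0,0,0]},{"dp":[0,0,0],"angular":[0,0,0]},{"dp":[0,0,0],"angular":[0,0,0]}]'
python3 -m crank '[{"dp":[0,0,0],"angular":[0,0,0]},{"dp":[0,0,0],"angular":[0,0,0]},{"dp":[0,0,0],"angular":[0,0,0]},{"dp":[0,0,0],"angular":[0,0,0]},{"dp":[0,0,0],"angular":[0,0,0]}]' 0.5
```

```text
t: 6.3
tcp_pos: [0.4513, -0.391, 0.0271]
tool_rot: [0.074, 0.997, -0.001, 0.001]
force: [-0.7, -0.0, -0.7]
finger_gap: 0.308
gripper_force: 39.8
t: 6.8
tcp_pos: [0.4509, -0.3906, 0.0263]
tool_rot: [0.074, 0.997, -0.0, 0.0]
force: [0.1, 0.0, -0.2]
finger_gap: 0.503
gripper_force: 0.0
```

```bash
python3 -m crank '[{"dp":[0,0,0.8],"angular":[0,0,0]},{"dp":[0,0,0.8],"angular":[0,0,0]},{"dp":[0,0,0.8],"angular":[0,0,0]},{"dp":[0,0,0.8],"angular":[0,0,0]},{"dp":[0,0,0.8],"angular":[0,0,0]}]'
python3 -m crank '[{"dp":[-0.043,0.925,0],"angular":[0,0,-6.87]},{"dp":[-0.043,0.925,0],"angular":[0,0,-6.87]},{"dp":[-0.043,0.925,0],"angular":[0,0,-6.87]},{"dp":[-0.043,0.925,0],"angular":[0,0,-6.87]},{"dp":[-0.043,0.925,0],"angular":[0,0,-6.87]},{"dp":[-0.043,0.925,0],"angular":[0,0,-6.87]},{"dp":[-0.043,0.925,0],"angular":[0,0,-6.87]},{"dp":[-0.043,0.925,0],"angular":[0,0,-6.87]},{"dp":[-0.043,0.925,0],"angular":[0,0,-6.87]},{"dp":[-0.043,0.925,0],"angular":[0,0,-6.87]},{"dp":[-0.043,0.925,0],"angular":[0,0,-6.87]},{"dp":[-0.043,0.925,0],"angular":[0,0,-6.87]},{"dp":[-0.043,0.925,0],"angular":[0,0,-6.87]},{"dp":[-0.043,0.925,0],"angular":[0,0,-6.87]},{"dp":[0,0,0],"angular":[0,0,0]},{"dp":[0,0,0],"angular":[0,0,0]}]' 0
python3 - <<'E'
from h import *
s,d,T=wristlook("w3");P=cloud(d,T)
for i,c,Q,r,m in blobs(P,amin=600,hi=.1):print(c.round(0),len(Q),"z",np.percentile(Q[:,2],[5,50,98]).round(3),"xy",np.round(r[0],0),"size",np.round(r[1],0),"ang",round(r[2],1))
E
```

```text
t: 7.3
tcp_pos: [0.4508, -0.3903, 0.1472]
tool_rot: [0.074, 0.997, 0.0, -0.0]
force: [0.3, 0.7, -0.2]
finger_gap: 0.5
gripper_force: 0.0
t: 8.9
tcp_pos: [0.433, -0.0018, 0.1464]
tool_rot: [0.79, 0.613, 0.0, 0.0]
force: [-0.6, -0.8, 0.1]
finger_gap: 0.999
gripper_force: 0.0
tcp [433.   -1.8 146.4] yawY -14.5 tiltz -1.000 F [-0.6 -0.8  0.1] gap 0.999 grip 0.0 t 8.9
[272.  27.] 4434 z [0.013 0.053 0.061] xy [439. 140.] size [51. 31.] ang 0.6
[442.  49.] 2583 z [0.011 0.013 0.014] xy [547. 105.] size [37. 37.] ang 40.4
[544. 169.] 4263 z [0.01  0.015 0.017] xy [607.  -4.] size [148. 179.] ang 1.2
[321. 230.] 4924 z [0.022 0.03  0.033] xy [433.   0.] size [100.  32.] ang 75.0
[470. 306.] 838 z [0.01  0.014 0.015] xy [540. -99.] size [29. 35.] ang 67.3
```

```bash
python3 -m crank '[{"dp":[0,0,-0.85],"angular":[0,0,0]},{"dp":[0,0,-0.85],"angular":[0,0,0]},{"dp":[0,0,-0.85],"angular":[0,0,0]},{"dp":[0,0,-0.85],"angular":[0,0,0]},{"dp":[0,0,-0.5],"angular":[0,0,0]},{"dp":[0,0,-0.3],"angular":[0,0,0]},{"dp":[0,0,0],"angular":[0,0,0]},{"dp":[0,0,0],"angular":[0,0,0]}]'
python3 -m crank '[{"dp":[0,0,0],"angular":[0,0,0]},{"dp":[0,0,0],"angular":[0,0,0]},{"dp":[0,0,0],"angular":[0,0,0]},{"dp":[0,0,0],"angular":[0,0,0]},{"dp":[0,0,0],"angular":[0,0,0]},{"dp":[0,0,0],"angular":[0,0,0]},{"dp":[0,0,0],"angular":[0,0,0]},{"dp":[0,0,0],"angular":[0,0,0]},{"dp":[0,0,0],"angular":[0,0,0]},{"dp":[0,0,0],"angular":[0,0,0]}]' 1 40
python3 -m crank '[{"dp":[0,0,0.7],"angular":[0,0,0]},{"dp":[0,0,0.8],"angular":[0,0,0]},{"dp":[0,0,0.8],"angular":[0,0,0]},{"dp":[0,0,0.7],"angular":[0,0,0]},{"dp":[0.078,-0.885,0],"angular":[0,0,-7]},{"dp":[0.078,-0.885,0],"angular":[0,0,-7]},{"dp":[0.078,-0.885,0],"angular":[0,0,-7]},{"dp":[0.078,-0.885,0],"angular":[0,0,-7]},{"dp":[0.078,-0.885,0],"angular":[0,0,-7]},{"dp":[0.078,-0.885,0],"angular":[0,0,-7]},{"dp":[0.078,-0.885,0],"angular":[0,0,-7]},{"dp":[0.078,-0.885,0],"angular":[0,0,-7]},{"dp":[0.078,-0.885,0],"angular":[0,0,-7]},{"dp":[0.078,-0.885,0],"angular":[0,0,-7]},{"dp":[0.078,-0.885,0],"angular":[0,0,-7]},{"dp":[0.078,-0.885,0],"angular":[0,0,-7]},{"dp":[0,0,0],"angular":[0,0,0]},{"dp":[0,0,0],"angular":[0,0,0]}]'
python3 - <<'E'
from h import *
s,d,T=wristlook("w4");P=cloud(d,T)
for i,c,Q,r,m in blobs(P,amin=600,hi=.1):print(c.round(0),len(Q),"z",np.percentile(Q[:,2],[5,50,98]).round(3),"xy",np.round(r[0],0),"size",np.round(r[1],0),"ang",round(r[2],1))
E
```

```text
t: 9.75
tcp_pos: [0.4333, -0.0027, 0.0205]
tool_rot: [0.792, 0.611, 0.0, 0.0]
force: [0.5, 0.6, 0.5]
finger_gap: 1.0
gripper_force: 0.0
t: 10.75
tcp_pos: [0.4329, -0.002, 0.0209]
tool_rot: [0.791, 0.611, 0.0, 0.0]
force: [-0.7, -0.1, 5.6]
finger_gap: 0.313
gripper_force: 39.0
t: 12.55
tcp_pos: [0.4603, -0.3205, 0.1099]
tool_rot: [0.997, -0.075, -0.001, -0.001]
force: [0.1, 0.4, -2.1]
finger_gap: 0.318
gripper_force: 40.0
tcp [ 460.3 -320.5  109.9] yawY -98.6 tiltz -1.000 F [ 0.1  0.4 -2.1] gap 0.318 grip 40.0 t 12.6
[72. 38.] 9212 z [0.012 0.035 0.058] xy [ 606. -214.] size [72. 44.] ang 80.5
[414. 233.] 16053 z [0.012 0.022 0.038] xy [ 456. -356.] size [180. 140.] ang 81.2
```

View pics/w4.png

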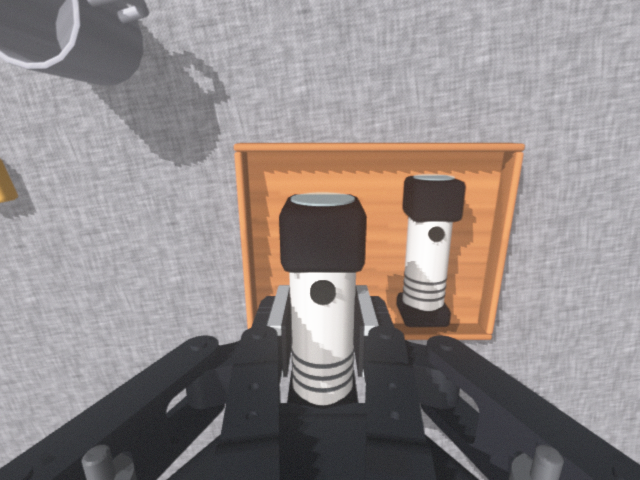

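```bash
python3 -m crank '[{"dp":[0,0,-0.7],"angular":[0,0,0]},{"dp":[0,0,-0.7],"angular":[0,0,0]},{"dp":[0,0,-0.7],"angular":[0,0,0]},{"dp":[0,0,-0.4],"angular":[0,0,0]},{"dp":[0,0,-0.2],"angular":[0,0,0]},{"dp":[0,0,-0.06],"angular":[0,0,0]},{"dp":[0,0,0],"angular":[0,0,0]},{"dp":[0,0,0],"angular":[0,0,0]},{"dp":[0,0,0],"angular":[0,0,0]}]'
python3 -m crank '[{"dp":[0,0,0],"angular":[0,0,0]},{"dp":[0,0,0],"angular":[0,0,0]},{"dp":[0,0,0],"angular":[0,0,0]},{"dp":[0,0,0],"angular":[0,0,0]},{"dp":[0,0,0],"angular":[0,0,0]}]' 0.5
python3 -m crank '[{"dp":[0,0,0.8],"angular":[0,0,0]},{"dp":[0,0,0.8],"angular":[0,0,0]},{"dp":[0,0,0.8],"angular":[0,0,0]},{"dp":[0,0,0.8],"angular":[0,0,0]},{"dp":[0,0,0.8],"angular":[0,0,0]}]'
python3 - <<'E'
from h import *
for n in("top","scene"):
    d=dict(np.load(f"pics/{n}0.npz"));P=cloud(d)
    for i,c,Q,r,m in blobs(P):
        if len(Q)<500 or not(.59<np.median(Q[:,0])<.65 and abs(np.median(Q[:,1]))>.1):continue
        R=Q[Q[:,2]>.05];(x,y),rad=cv2.minEnclosingCircle((R[:,:2]*1000).astype(np.float32))
        D=Q[:,:2]*1000-[x,y];f=D[(np.hypot(*D.T)>32)&(Q[:,2]>.02)];a=f.mean(0) if len(f) else [0,0]
        print(n,round(x),round(y),round(rad),len(f),"handle ang",np.degrees(np.arctan2(a[1],a[0])).round())
E
```

```text
t: 13.5
tcp_pos: [0.4614, -0.321, 0.0283]
tool_rot: [0.997, -0.075, 0.001, 0.001]
force: [-0.3, 1.0, -2.0]
finger_gap: 0.311
gripper_force: 40.0
t: 14.0
tcp_pos: [0.461, -0.3207, 0.0276]
tool_rot: [0.997, -0.075, 0.0, 0.0]
force: [-0.1, -0.3, 0.2]
finger_gap: 0.499
gripper_force: 0.0
t: 14.5
tcp_pos: [0.4607, -0.3204, 0.1484]
tool_rot: [0.997, -0.075, -0.0, -0.0]
force: [1.0, 0.0, -0.3]
finger_gap: 0.495
gripper_force: 0.0
top 618 192 31 10 handle ang 38.0
top 612 -209 33 81 handle ang 97.0
scene 617 189 30 45 handle ang 33.0
scene 614 -209 29 47 handle ang -86.0
```

```bash
python3 -m crank '[{"dp":[0.423,0.308,0.142],"angular":[0,0,7.5]},{"dp":[0.423,0.308,0.142],"angular":[0,0,7.5]},{"dp":[0.423,0.308,0.142],"angular":[0,0,7.5]},{"dp":[0.423,0.308,0.142],"angular":[0,0,7.5]},{"dp":[0.423,0.308,0.142],"angular":[0,0,7.5]},{"dp":[0.423,0.308,0.142],"angular":[0,0,7.5]},{"dp":[0.423,0.308,0.142],"angular":[0,0,7.5]},{"dp":[0.423,0.308,0.142],"angular":[0,0,7.5]},{"dp":[0.423,0.308,0.142],"angular":[0,0,7.5]},{"dp":[0.423,0.308,0.142],"angular":[0,0,7.5]},{"dp":[0.423,0.308,0.142],"angular":[0,0,7.5]},{"dp":[0.423,0.308,0.142],"angular":[0,0,7.5]},{"dp":[0,0,0],"angular":[0,0,0]},{"dp":[0,0,0],"angular":[0,0,0]}]' 0
cat >> h.py <<'E'
def mug(P):
    for i,c,Q,r,m in blobs(P,amin=600,hi=.1,lo=.012):
        if np.percentile(Q[:,2],97)<.05: print("low",c.round(),np.round(r[0]),np.round(r[1]));continue
        zt=np.percentile(Q[:,2],98)
        R=Q[Q[:,2]>zt-.003];c2=np.median(R[:,:2],0)
        from scipy.optimize import least_squares
        f=least_squares(lambda p:np.hypot(R[:,0]-p[0],R[:,1]-p[1])-p[2],[*c2,.026],loss="soft_l1",f_scale=.001).x*1000
        D=Q[:,:2]*1000-f[:2];h=D[(np.hypot(*D.T)>31)];a=h.mean(0) if len(h) else [0,0]
        print("mug px",c.round(),"ztop",zt.round(3),"centre",f.round(1),"handle",np.degrees(np.arctan2(a[1],a[0])).round(1),len(h))
E
python3 - <<'E'
from h import *
s,d,T=wristlook("w5");mug(cloud(d,T))
E
```

```text
t: 15.9
tcp_pos: [0.6128, -0.2096, 0.1983]
tool_rot: [0.759, 0.651, -0.0, -0.0]
force: [-0.1, -0.6, -1.0]
finger_gap: 1.002
gripper_force: 0.0
tcp [ 612.8 -209.6  198.3] yawY -8.8 tiltz -1.000 F [-0.1 -0.6 -1. ] gap 1.002 grip 0.0 t 15.9
low [294.  50.] [614. -62.] [ 61. 169.]
mug px [577. 102.] ztop 0.055 centre [ 859.4 -120.8   81.7] handle -136.4 8974
low [220. 110.] [ 540. -102.] [29. 25.]
mug px [321. 225.] ztop 0.059 centre [ 612.8 -204.5   25.2] handle -86.2 87
mug px [577. 335.] ztop 0.071 centre [ 811.1 -396.    59.3] handle 73.0 13104
low [196. 319.] [ 459. -335.] [141. 140.]
low [234. 345.] [ 501. -327.] [33. 27.]
low [233. 397.] [ 478. -393.] [32. 46.]
mug px [516. 459.] ztop 0.071 centre [ 843.9 -455.7   67.1] handle -154.0 2038
```

View pics/w5.png

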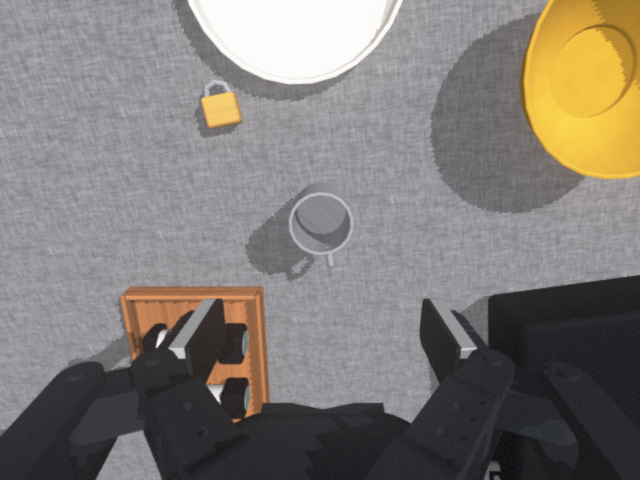

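```bash
python3 -m crank '[{"dp":[0,0.17,-0.8],"angular":[0,0,7]},{"dp":[0,0,-0.8],"angular":[0,0,7]},{"dp":[0,0,-0.8],"angular":[0,0,0]},{"dp":[0,0,-0.8],"angular":[0,0,0]},{"dp":[0,0,-0.8],"angular":[0,0,0]},{"dp":[0,0,-0.7],"angular":[0,0,0]},{"dp":[0,0,-0.4],"angular":[0,0,0]},{"dp":[0,0,-0.17],"angular":[0,0,0]},{"dp":[0,0,0],"angular":[0,0,0]},{"dp":[0,0,0],"angular":[0,0,0]}]'
python3 -m crank '[{"dp":[0,0,0],"angular":[0,0,0]},{"dp":[0,0,0],"angular":[0,0,0]},{"dp":[0,0,0],"angular":[0,0,0]},{"dp":[0,0,0],"angular":[0,0,0]},{"dp":[0,0,0],"angular":[0,0,0]},{"dp":[0,0,0],"angular":[0,0,0]},{"dp":[0,0,0],"angular":[0,0,0]},{"dp":[0,0,0],"angular":[0,0,0]}]' 1 40
```

```text
t: 16.95
tcp_pos: [0.6137, -0.2051, 0.0414]
tool_rot: [0.673, 0.739, 0.0, 0.001]
force: [0.4, 0.2, 0.4]
finger_gap: 1.002
gripper_force: 0.0
t: 17.75
tcp_pos: [0.6138, -0.205, 0.0417]
tool_rot: [0.673, 0.739, 0.0, 0.001]
force: [-1.6, 0.8, 6.1]
finger_gap: 0.604
gripper_force: 43.0
```

```bash
python3 -m crank '[{"dp":[0,0,0.5],"angular":[0,0,0]},{"dp":[0,0,0.8],"angular":[0,0,0]},{"dp":[0,0,0.8],"angular":[0,0,0]},{"dp":[0,0,0.9],"angular":[0,0,0]},{"dp":[0.04,0.68,0],"angular":[0,0,0]},{"dp":[0.04,0.68,0],"angular":[0,0,0]},{"dp":[0.04,0.68,0],"angular":[0,0,0]},{"dp":[0.04,0.68,0],"angular":[0,0,0]},{"dp":[0.04,0.68,0],"angular":[0,0,0]},{"dp":[0.04,0.68,0],"angular":[0,0,0]},{"dp":[0.04,0.68,0],"angular":[0,0,0]},{"dp":[0.04,0.68,0],"angular":[0,0,0]},{"dp":[0,0,0],"angular":[0,0,0]},{"dp":[0,0,0],"angular":[0,0,0]}]'
python3 - <<'E'
from h import *
s,d,T=wristlook("w6")
from station import vision
d=vision.snapshot("top");cv2.imwrite("pics/top1.png",d["image"])
E
```

```text
t: 19.15
tcp_pos: [0.6221, -0.0403, 0.1298]
tool_rot: [0.673, 0.74, -0.001, -0.001]
force: [-0.2, -0.9, -2.1]
finger_gap: 0.61
gripper_force: 42.4
tcp [622.1 -40.3 129.8] yawY 5.5 tiltz -1.000 F [-0.2 -0.9 -2.1] gap 0.610 grip 42.4 t 19.1
```

View pics/w6.png

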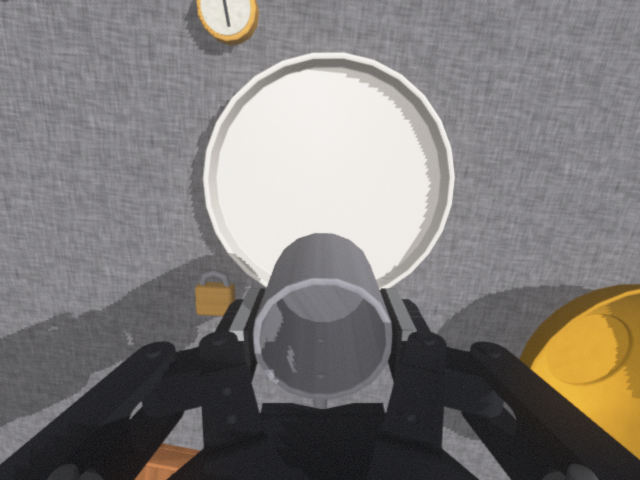

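```bash
python3 -m crank '[{"dp":[0,0,-0.7],"angular":[0,0,0]},{"dp":[0,0,-0.7],"angular":[0,0,0]},{"dp":[0,0,-0.7],"angular":[0,0,0]},{"dp":[0,0,-0.4],"angular":[0,0,0]},{"dp":[0,0,-0.2],"angular":[0,0,0]},{"dp":[0,0,-0.06],"angular":[0,0,0]},{"dp":[0,0,0],"angular":[0,0,0]},{"dp":[0,0,0],"angular":[0,0,0]},{"dp":[0,0,0],"angular":[0,0,0]}]'
python3 -m crank '[{"dp":[0,0,0],"angular":[0,0,0]},{"dp":[0,0,0],"angular":[0,0,0]},{"dp":[0,0,0],"angular":[0,0,0]},{"dp":[0,0,0],"angular":[0,0,0]},{"dp":[0,0,0],"angular":[0,0,0]}]' 0.15
python3 -m crank '[{"dp":[0,0,0.6],"angular":[0,0,0]},{"dp":[0,0,0.9],"angular":[0,0,0]},{"dp":[0,0,0.9],"angular":[0,0,0]},{"dp":[0,0,0.9],"angular":[0,0,0]},{"dp":[0,0,0.9],"angular":[0,0,0]},{"dp":[0,0,0.9],"angular":[0,0,0]},{"dp":[-0.02,0.77,0],"angular":[0,0,-5.9]},{"dp":[-0.02,0.77,0],"angular":[0,0,-5.9]},{"dp":[-0.02,0.77,0],"angular":[0,0,-5.9]},{"dp":[-0.02,0.77,0],"angular":[0,0,-5.9]},{"dp":[-0.02,0.77,0],"angular":[0,0,-5.9]},{"dp":[-0.02,0.77,0],"angular":[0,0,-5.9]},{"dp":[-0.02,0.77,0],"angular":[0,0,-5.9]},{"dp":[-0.02,0.77,0],"angular":[0,0,-5.9]},{"dp":[-0.02,0.77,0],"angular":[0,0,-5.9]},{"dp":[-0.02,0.77,0],"angular":[0,0,-5.9]},{"dp":[0,0,0],"angular":[0,0,0]},{"dp":[0,0,0],"angular":[0,0,0]}]' 0
python3 - <<'E'
from h import *
s,d,T=wristlook("w7");mug(cloud(d,T))
E
```

```text
t: 20.15
tcp_pos: [0.6235, -0.0416, 0.0487]
tool_rot: [0.673, 0.739, 0.0, 0.001]
force: [0.1, -0.4, -0.1]
finger_gap: 0.606
gripper_force: 42.3
t: 20.65
tcp_pos: [0.6229, -0.0415, 0.0478]
tool_rot: [0.673, 0.739, 0.0, 0.0]
force: [-0.1, -0.4, 0.1]
finger_gap: 0.847
gripper_force: 0.0
t: 22.45
tcp_pos: [0.6166, 0.1897, 0.2006]
tool_rot: [0.95, 0.313, -0.0, 0.0]
force: [0.4, 0.5, -0.3]
finger_gap: 1.001
gripper_force: 0.0
tcp [616.6 189.7 200.6] yawY -53.5 tiltz -1.000 F [ 0.4  0.5 -0.3] gap 1.001 grip 0.0 t 22.4
low [ 87. 222.] [478. 359.] [110. 112.]
mug px [322. 227.] ztop 0.059 centre [615.5 189.   25.2] handle 36.0 143
mug px [498. 323.] ztop 0.063 centre [624.4 -39.7  24.5] handle 71.7 1811
low [348. 314.] [547. 105.] [35. 35.]
mug px [252. 376.] ztop 0.064 centre [440.9 153.1   7.4] handle 0.0 0
```

View pics/w7.png

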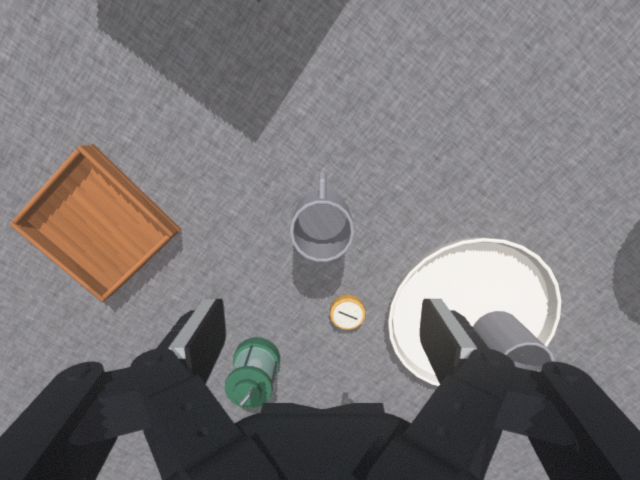

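```bash
python3 -m crank '[{"dp":[-0.03,0,-0.8],"angular":[0,0,0]},{"dp":[0,0,-0.8],"angular":[0,0,0]},{"dp":[0,0,-0.8],"angular":[0,0,0]},{"dp":[0,0,-0.8],"angular":[0,0,0]},{"dp":[0,0,-0.8],"angular":[0,0,0]},{"dp":[0,0,-0.7],"angular":[0,0,0]},{"dp":[0,0,-0.4],"angular":[0,0,0]},{"dp":[0,0,-0.22],"angular":[0,0,0]},{"dp":[0,0,0],"angular":[0,0,0]},{"dp":[0,0,0],"angular":[0,0,0]}]'
python3 -m crank '[{"dp":[0,0,0],"angular":[0,0,0]},{"dp":[0,0,0],"angular":[0,0,0]},{"dp":[0,0,0],"angular":[0,0,0]},{"dp":[0,0,0],"angular":[0,0,0]},{"dp":[0,0,0],"angular":[0,0,0]},{"dp":[0,0,0],"angular":[0,0,0]},{"dp":[0,0,0],"angular":[0,0,0]},{"dp":[0,0,0],"angular":[0,0,0]}]' 1 40
python3 -m crank '[{"dp":[0,0,0.5],"angular":[0,0,0]},{"dp":[0,0,0.8],"angular":[0,0,0]},{"dp":[0,0,0.8],"angular":[0,0,0]},{"dp":[0,0,0.9],"angular":[0,0,0]},{"dp":[0.031,-0.634,0],"angular":[0,0,6.7]},{"dp":[0.031,-0.634,0],"angular":[0,0,6.7]},{"dp":[0.031,-0.634,0],"angular":[0,0,6.7]},{"dp":[0.031,-0.634,0],"angular":[0,0,6.7]},{"dp":[0.031,-0.634,0],"angular":[0,0,6.7]},{"dp":[0.031,-0.634,0],"angular":[0,0,6.7]},{"dp":[0.031,-0.634,0],"angular":[0,0,6.7]},{"dp":[0.031,-0.634,0],"angular":[0,0,6.7]},{"dp":[0,0,0],"angular":[0,0,0]},{"dp":[0,0,0],"angular":[0,0,0]}]'
python3 - <<'E'
from h import *
s,d,T=wristlook("w8");
E
```

```text
t: 23.5
tcp_pos: [0.6167, 0.1893, 0.042]
tool_rot: [0.95, 0.312, 0.001, 0.0]
force: [0.7, 0.0, 0.3]
finger_gap: 1.003
gripper_force: 0.0
t: 24.3
tcp_pos: [0.6167, 0.1897, 0.0422]
tool_rot: [0.95, 0.312, 0.001, 0.0]
force: [0.0, 1.0, 5.4]
finger_gap: 0.608
gripper_force: 43.2
t: 25.7
tcp_pos: [0.6231, 0.0373, 0.1313]
tool_rot: [0.708, 0.706, 0.0, -0.0]
force: [-0.3, 0.4, -1.2]
finger_gap: 0.608
gripper_force: 42.5
tcp [623.1  37.3 131.3] yawY -0.2 tiltz -1.000 F [-0.3  0.4 -1.2] gap 0.608 grip 42.5 t 25.7
```

View pics/w8.png

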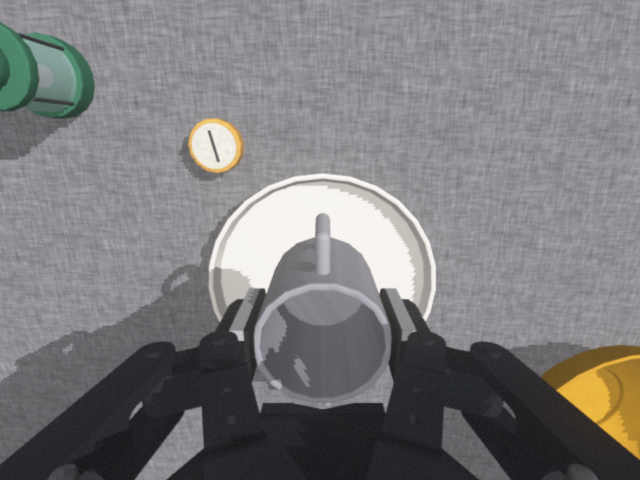

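```bash
python3 -m crank '[{"dp":[0,0,-0.7],"angular":[0,0,0]},{"dp":[0,0,-0.7],"angular":[0,0,0]},{"dp":[0,0,-0.7],"angular":[0,0,0]},{"dp":[0,0,-0.4],"angular":[0,0,0]},{"dp":[0,0,-0.2],"angular":[0,0,0]},{"dp":[0,0,-0.08],"angular":[0,0,0]},{"dp":[0,0,0],"angular":[0,0,0]},{"dp":[0,0,0],"angular":[0,0,0]},{"dp":[0,0,0],"angular":[0,0,0]}]'
python3 -m crank '[{"dp":[0,0,0],"angular":[0,0,0]},{"dp":[0,0,0],"angular":[0,0,0]},{"dp":[0,0,0],"angular":[0,0,0]},{"dp":[0,0,0],"angular":[0,0,0]},{"dp":[0,0,0],"angular":[0,0,0]}]' 0.15
python3 -m crank '[{"dp":[0,0,0.6],"angular":[0,0,0]},{"dp":[0,0,0.9],"angular":[0,0,0]},{"dp":[0,0,0.9],"angular":[0,0,0]},{"dp":[0,0,0.9],"angular":[0,0,0]},{"dp":[0,0,0.9],"angular":[0,0,0]},{"dp":[0,0,0.9],"angular":[0,0,0]},{"dp":[-0.613,0.376,0],"angular":[0,0,-1.2]},{"dp":[-0.613,0.376,0],"angular":[0,0,-1.2]},{"dp":[-0.613,0.376,0],"angular":[0,0,-1.2]},{"dp":[-0.613,0.376,0],"angular":[0,0,-1.2]},{"dp":[-0.613,0.376,0],"angular":[0,0,-1.2]},{"dp":[-0.613,0.376,0],"angular":[0,0,-1.2]},{"dp":[-0.613,0.376,0],"angular":[0,0,-1.2]},{"dp":[-0.613,0.376,0],"angular":[0,0,-1.2]},{"dp":[-0.613,0.376,0],"angular":[0,0,-1.2]},{"dp":[-0.613,0.376,0],"angular":[0,0,-1.2]},{"dp":[0,0,0],"angular":[0,0,0]},{"dp":[0,0,0],"angular":[0,0,0]}]' 0
python3 - <<'E'
from h import *
s,d,T=wristlook("w9");P=cloud(d,T)
for i,c,Q,r,m in blobs(P,amin=600,hi=.1):
    R=Q[(Q[:,2]>.045)]
    print(c.round(0),"z",np.percentile(Q[:,2],[5,50,98]).round(3),"xy",np.round(r[0],0),"size",np.round(r[1],0),"ang",round(r[2],1),"top",cv2.minEnclosingCircle((R[:,:2]*1000).astype(np.float32)) if len(R)>50 else "")
E
```

```text
t: 26.65
tcp_pos: [0.624, 0.0373, 0.0486]
tool_rot: [0.707, 0.707, 0.001, 0.001]
force: [-0.2, 0.6, -2.1]
finger_gap: 0.608
gripper_force: 42.6
t: 27.15
tcp_pos: [0.6234, 0.0374, 0.0478]
tool_rot: [0.707, 0.707, 0.0, 0.0]
force: [0.3, 0.2, -0.5]
finger_gap: 0.849
gripper_force: 0.0
t: 28.95
tcp_pos: [0.44, 0.1502, 0.201]
tool_rot: [0.777, 0.63, 0.001, 0.001]
force: [0.2, -0.1, 1.5]
finger_gap: 1.003
gripper_force: 0.0
tcp [440.  150.2 201. ] yawY -12.0 tiltz -1.000 F [ 0.2 -0.1  1.5] gap 1.003 grip 0.0 t 28.9
[312.  22.] z [0.011 0.019 0.021] xy [468. 316.] size [ 22. 110.] ang 77.9 top 
[321. 222.] z [0.014 0.053 0.066] xy [439. 152.] size [49. 49.] ang 50.8 top ((439.3668212890625, 150.52345275878906), 24.035045623779297)
[437. 237.] z [0.011 0.013 0.014] xy [547. 105.] size [37. 37.] ang 48.0 top 
[541. 307.] z [0.011 0.035 0.063] xy [642.  11.] size [130. 178.] ang 35.4 top ((629.6212158203125, 20.01354217529297), 60.424442291259766)
[ 18. 385.] z [0.011 0.016 0.05 ] xy [77. 45.] size [39. 77.] ang 16.7 top ((69.00601196289062, 12.169637680053711), 9.57503604888916)
```

View pics/w9.png

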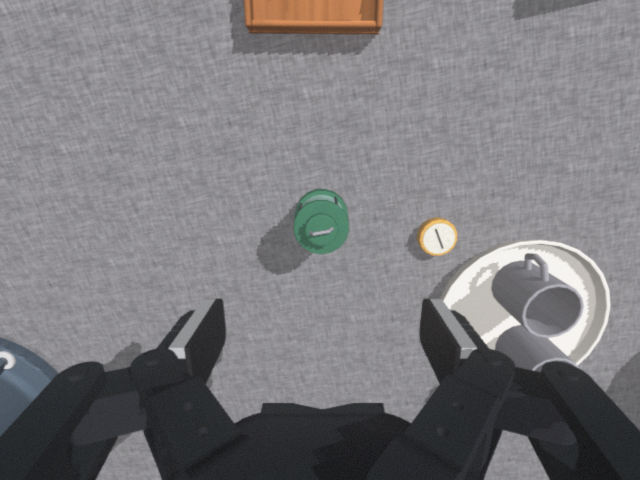

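```bash
python3 -m crank '[{"dp":[0,0,-0.8],"angular":[0,0,0]},{"dp":[0,0,-0.8],"angular":[0,0,0]},{"dp":[0,0,-0.8],"angular":[0,0,0]},{"dp":[0,0,-0.8],"angular":[0,0,0]},{"dp":[0,0,-0.8],"angular":[0,0,0]},{"dp":[0,0,-0.8],"angular":[0,0,0]},{"dp":[0,0,-0.5],"angular":[0,0,0]},{"dp":[0,0,-0.35],"angular":[0,0,0]},{"dp":[0,0,0],"angular":[0,0,0]},{"dp":[0,0,0],"angular":[0,0,0]}]'
python3 -m crank '[{"dp":[0,0,0],"angular":[0,0,0]},{"dp":[0,0,0],"angular":[0,0,0]},{"dp":[0,0,0],"angular":[0,0,0]},{"dp":[0,0,0],"angular":[0,0,0]},{"dp":[0,0,0],"angular":[0,0,0]},{"dp":[0,0,0],"angular":[0,0,0]},{"dp":[0,0,0],"angular":[0,0,0]},{"dp":[0,0,0],"angular":[0,0,0]}]' 1 40
python3 -m crank '[{"dp":[0,0,0.4],"angular":[0,0,0]},{"dp":[0,0,0.8],"angular":[0,0,0]},{"dp":[0,0,0.8],"angular":[0,0,0]},{"dp":[0,0,0.8],"angular":[0,0,0]},{"dp":[0.128,0.692,0],"angular":[0,0,0]},{"dp":[0.128,0.692,0],"angular":[0,0,0]},{"dp":[0.128,0.692,0],"angular":[0,0,0]},{"dp":[0.128,0.692,0],"angular":[0,0,0]},{"dp":[0.128,0.692,0],"angular":[0,0,0]},{"dp":[0.128,0.692,0],"angular":[0,0,0]},{"dp":[0.128,0.692,0],"angular":[0,0,0]},{"dp":[0.128,0.692,0],"angular":[0,0,0]},{"dp":[0.128,0.692,0],"angular":[0,0,0]},{"dp":[0.128,0.692,0],"angular":[0,0,0]},{"dp":[0,0,0],"angular":[0,0,0]},{"dp":[0,0,0],"angular":[0,0,0]}]'
python3 - <<'E'
from h import *
s,d,T=wristlook("w10");
E
```

```text
t: 30.0
tcp_pos: [0.4403, 0.15, 0.0313]
tool_rot: [0.778, 0.629, 0.0, 0.0]
force: [-0.4, -0.2, 0.8]
finger_gap: 0.998
gripper_force: 0.0
t: 30.8
tcp_pos: [0.4396, 0.1503, 0.0321]
tool_rot: [0.777, 0.629, 0.001, 0.0]
force: [-0.3, -0.1, 6.2]
finger_gap: 0.543
gripper_force: 40.1
t: 32.4
tcp_pos: [0.4771, 0.3576, 0.1154]
tool_rot: [0.777, 0.629, -0.001, 0.0]
force: [0.3, 0.3, -1.6]
finger_gap: 0.542
gripper_force: 41.5
tcp [477.1 357.6 115.4] yawY -12.0 tiltz -1.000 F [ 0.3  0.3 -1.6] gap 0.542 grip 41.5 t 32.4
```

View pics/w10.png

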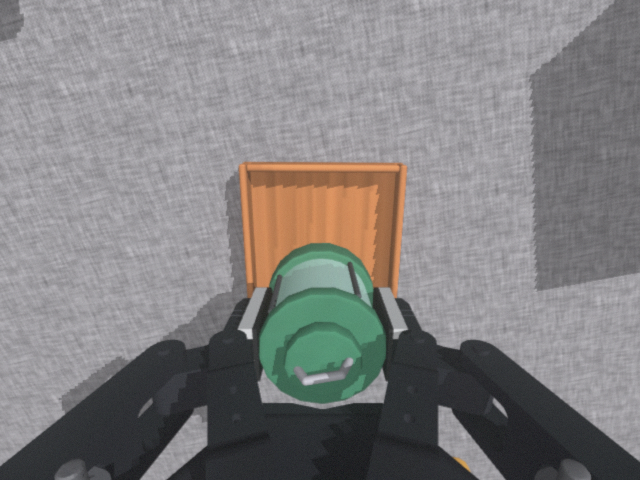

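```bash
python3 -m crank '[{"dp":[0,0,-0.7],"angular":[0,0,0]},{"dp":[0,0,-0.7],"angular":[0,0,0]},{"dp":[0,0,-0.6],"angular":[0,0,0]},{"dp":[0,0,-0.3],"angular":[0,0,0]},{"dp":[0,0,-0.2],"angular":[0,0,0]},{"dp":[0,0,-0.09],"angular":[0,0,0]},{"dp":[0,0,0],"angular":[0,0,0]},{"dp":[0,0,0],"angular":[0,0,0]},{"dp":[0,0,0],"angular":[0,0,0]}]'
python3 -m crank '[{"dp":[0,0,0],"angular":[0,0,0]},{"dp":[0,0,0],"angular":[0,0,0]},{"dp":[0,0,0],"angular":[0,0,0]},{"dp":[0,0,0],"angular":[0,0,0]},{"dp":[0,0,0],"angular":[0,0,0]}]' 0.28
python3 -m crank '[{"dp":[0,0,0.4],"angular":[0,0,0]},{"dp":[0,0,0.9],"angular":[0,0,0]},{"dp":[0,0,0.9],"angular":[0,0,0]},{"dp":[0,0,0.9],"angular":[0,0,0]},{"dp":[0,0,0.9],"angular":[0,0,0]},{"dp":[0,0,0.9],"angular":[0,0,0]},{"dp":[0,0,0.9],"angular":[0,0,0]},{"dp":[0,0,0],"angular":[0,0,0]},{"dp":[0,0,0],"angular":[0,0,0]},{"dp":[0,0,0],"angular":[0,0,0]}]'
python3 - <<'E'
from h import *
from station import sense,vision
print(st(sense()))
for n in("top","scene"):
    d=vision.snapshot(n);cv2.imwrite(f"pics/{n}9.png",d["image"]);P=cloud(d);print(n)
    for i,c,Q,r,m in blobs(P):
        if len(Q)<4000 and .35<r[0][0]/1000<.7: print(c.round(0),len(Q),"z",np.percentile(Q[:,2],[50,98]).round(3),"xy",np.round(r[0],0),"size",np.round(r[1],0))
E
```

```text
t: 33.35
tcp_pos: [0.4783, 0.358, 0.0382]
tool_rot: [0.777, 0.629, 0.001, 0.0]
force: [-0.2, -0.4, -2.3]
finger_gap: 0.545
gripper_force: 41.5
t: 33.85
tcp_pos: [0.4779, 0.3578, 0.0376]
tool_rot: [0.777, 0.629, 0.0, 0.0]
force: [-0.2, 0.3, 0.5]
finger_gap: 0.72
gripper_force: 0.0
t: 34.85
tcp_pos: [0.477, 0.3573, 0.2107]
tool_rot: [0.777, 0.629, -0.001, -0.0]
force: [-1.0, -0.1, -0.3]
finger_gap: 0.722
gripper_force: 0.0
tcp [477.  357.3 210.7] yawY -12.0 tiltz -1.000 F [-1.  -0.1 -0.3] gap 0.722 grip 0.0 t 34.9
top
[334. 214.] 2364 z [0.018 0.065] xy [623.  -2.] size [178. 176.]
[129. 270.] 837 z [0.019 0.023] xy [477. 361.] size [113. 110.]
[271. 251.] 300 z [0.013 0.017] xy [547. 107.] size [37. 36.]
[128. 269.] 834 z [0.057 0.068] xy [475. 365.] size [50. 65.]
[380. 268.] 219 z [0.013 0.017] xy [539. -99.] size [30. 28.]
[519. 330.] 1409 z [0.02  0.025] xy [ 457. -354.] size [181. 141.]
[498. 322.] 1029 z [0.034 0.039] xy [ 466. -323.] size [ 39. 107.]
[536. 334.] 1065 z [0.034 0.039] xy [ 450. -389.] size [ 34. 102.]
scene
[499. 199.] 1547 z [0.02  0.066] xy [479. 357.] size [112. 115.]
[132. 242.] 3242 z [0.023 0.037] xy [ 456. -357.] size [182. 144.]
[379. 249.] 241 z [0.012 0.015] xy [548. 103.] size [36. 38.]
[329. 287.] 2792 z [0.027 0.063] xy [623.  -5.] size [178. 178.]
[271. 261.] 186 z [0.013 0.016] xy [ 540. -104.] size [32. 25.]
```

View pics/scene9.png

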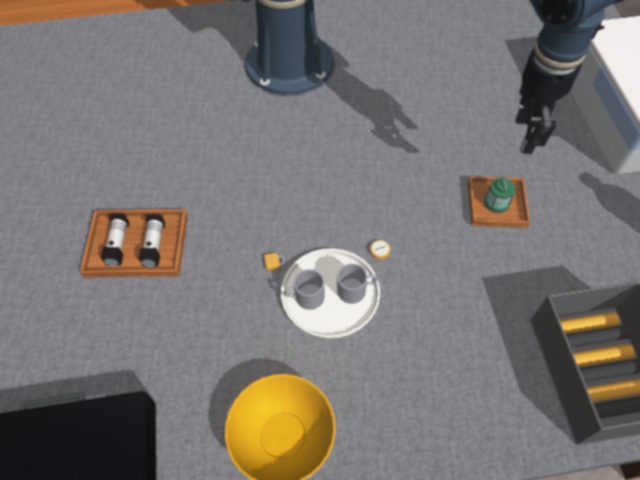

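The last picture shows both torches flat in the wide tray at (115,240) and (152,240). Both mugs stand upright in the round tray at (310,290) and (352,283), and the lantern stands in the crate at (500,195). The compass and padlock have not moved.

```bash
python3 -c "
from station import order;print(order.sign_off())"
```

```text
the job is handed in; nothing more can be done
None
```

The job is handed in at about 35 s of the 138 s allowed: both torches lie flat in the wide tray, both mugs stand in the round tray, the lantern stands in the small square tray, and the compass and padlock were left where they lay.

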